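Lengthen the poster stand by one hole

TASK

Two telescoping poster-stand risers lie in wooden cradles on the art-room table. Make the one with the red button one hole longer: press its red button down, slide it along its slot until it can pop up in the next hole, and let it pop up there. Leave the riser with the blue button as it is.

Things in the scene. Friction and masses are not known exactly. Their poses are not given: they have to be found in the camera images.
- red_button (a point): Centre of the flat top of the red sprung button: 28 mm along the tube, 22 across, 14 thick, on a 9 mm neck through a slot in the tube's top. Up, it is locked in a hole, top 82 mm above the table (24 above the tube's top); fully pressed 8 mm lower (2.5 N to start, 5 N at the bottom). Held at least 6 mm down it can be slid, and takes the inner tube along. x: along the tube, lengthening; z up.
- red_next_hole (a point): Centre of the middle hole of the red riser's fixed outer tube (aluminium, 36 mm wide, 250 long, flat top 58 mm above the table), at the level of that top. Three oblong holes, 36 by 24 mm, lie 50 mm apart; the button starts in the first and belongs over this point, not in the third. Let go within 9 mm of it the button springs up and locks. x: lengthening, towards the black poster clip; z up.
- red_riser (a joint): How far the red riser's inner tube, with its button, is drawn out, in m: about 0 in the first hole (0.009 of play either way), 0.050 in the next, 0.100 in the third. Sliding takes about 2 N and it stays where it is left: closed fingers that press the button from above with 8 to 15 N drag it along by friction.
- blue_button (a point): Centre of the flat top of the blue button, 82 mm above the table, of the other riser, the same in all else. It stands up in its own middle hole and is to be left as it is.

How it is judged:
By the outcome, as a careful person would: the job done as asked, in the order asked, and still so for the second after the job is handed in, with the robot touching nothing.
It also fails if it takes over 32 s, if anything falls off the work surface, if the arm or the gripper's body presses on something with over 40 N, if the wrist force passes 120 N, or if a joint passes its speed limit or range.

ROBOT

A 6-joint arm with a two-finger parallel gripper is mounted at the origin on the work surface. World frame = base frame: x ahead of the robot, y to its left, z up, the work surface at z = 0. Lengths are in mm, angles in rad, forces in N, time in s.
With the tool pointing down it reaches from about 350 to 775 mm from the base axis. Payload 7.3 kg.
Tool frame: the origin (TCP) lies between the finger pads; the fingertips stand 25 mm ahead of it and the grasp point (between the pads) lies 6 mm ahead of it; z points along the fingers, y is the line along which they close (so a half turn about z gives the same grasp; the last joint's range is limited). The gripper opens to 92 mm and grips with 3 to 60 N. Pads are 19 mm wide; open, the fingers measure 130 mm over their backs; the gripper's body (75 mm by 190 mm) begins 47 mm behind the grasp point.
Start: joints at [1.058, 0.342, 1.524, -0, 1.275, -0.146], TCP at [188.267, 490.1, 251.741] pointing down, gripper open.
Joint ranges: [-2.53, 2.53], [-0.77, 2.02], [0.04, 2.7], [-1, 4.14], [0.28, 2.66], [-3.11, 3.11]. Speed limits (rad/s): [2.57, 2.57, 3.14, 3.14, 3.14, 3.14].

INTERFACE

Orientations are given as [roll, pitch, yaw] about the fixed x, y, z axes, in that order (R = Rz(yaw) Ry(pitch) Rx(roll)).
In Python, from plant import bot gives the robot as it stands.
- The arm moves only by the tool play_rows, never from a script. Its argument "commands" is a list of rows, each an object of numbers: "x", "y", "z": the shift along the tool's x, y, z in m; "twist": the turn about the tool's z in degrees. In form: [{"x": .., "y": .., "z": .., "twist": ..}, ...]. A call has exactly 8 rows; each row is the pose to reach, as a shift and turn from the pose commanded when the call began, along the tool's axes at that moment; what a row does not reach only later rows make up. A row lasts 1/10 s, in which the tool goes at most 50 mm and 8.59 degrees, less where a joint would pass 70% of its speed; a pose out of reach is approached as far as the arm can. A call with a gripper value outside its range is refused whole. "jaw" is the closure, from 0 (fully open) to 1 (shut), set as the call begins (left out, the last holds). The fingers move at their own pace and stop on an object; the grip force is fixed at half the most. Time passes only in rows, so rows that repeat a pose let the fingers close, or fill a call up. It gives the time, the measured TCP pose, the force, the opening and the grip force at its end, in the units of the state.
- bot.get_obs(): the state, without advancing time (a new reading comes with each control period).
- bot.capture(name): name is "side" or "top" or "wrist"; returns a dict with "pixels" (480x640x3 uint8, red, green, blue), "fx", "fy", "cx", "cy" (pixels), "eye" and "rotation" of the camera in the world. Camera axes: x right, y down, z forward; pixel columns grow to the right and rows downward; lengths in mm; the calibration is good to about 2 mm. A picture is of the moment at which its call begins. There is no depth.
- bot.close_job(): hands the job in; it is judged then, once.
The state is a dict: "time": time; "joint_positions": joint angles; "dq": joint speeds; "tau": joint torques, N m; "tool_pos": TCP position; "tcp_rot": TCP orientation; "contact_force": force on the tool from outside, world axes, zero at the start; "moment": the same for the moment, N m; "grip_width": finger opening in mm; "finger_force": force on a finger pad.
Only numpy, scipy, OpenCV 4.12 (cv2) and the standard library are available. Lean on these libraries where they do the work, as an engineer would, in place of code of your own. Each camera call takes 0.05 s, during which the arm holds its last target. There are 200 camera calls.

## Working session

There is one attempt and no reset: what is moved stays moved. The work goes in short steps, Python scripts to look and compute and a tool call to move; the robot and the scene stay as the last step left them, time stands still between calls to the robot, and variables do not carry over. Pictures are saved under pics/ and viewed, at most 10 in all, crops included, and the job is handed in when it is done.

Besides the shell and the picture viewer there is one more tool, called after "Emit:" as name([rows], argument=value, ...), one row to a line, values as JSON. play_rows: Moves the arm, as the interface text tells. Its arguments: {"type":"object","properties":{"commands":{"type":"array"},"jaw":{"type":"number"}},"required":["commands"]}

```bash
mkdir -p pics; cat > h.py <<'E'
import numpy as np, cv2
from plant import bot
def cap(n, save=None):
    c=bot.capture(n)
    if save: cv2.imwrite('pics/'+save, c['pixels'][:,:,::-1])
    return c
def ray(c,u,v,z):
    d=np.array(c['rotation'])@np.array([(u-c['cx'])/c['fx'],(v-c['cy'])/c['fy'],1.])
    e=np.array(c['eye']); return e+d*(z-e[2])/d[2]
def blobs(c,col):
    h=cv2.cvtColor(c['pixels'],cv2.COLOR_RGB2HSV)
    H,S,V=h[...,0],h[...,1],h[...,2]
    m=(((H<8)|(H>172)) if col=='red' else ((H>100)&(H<130)))&(S>130)&(V>60)
    n,l,s,ce=cv2.connectedComponentsWithStats(m.astype(np.uint8))
    return [(s[i].tolist(),ce[i].round(1).tolist()) for i in range(1,n) if s[i,4]>40]
E
python3 - <<'E'
from h import *
for n in('top','side'):
    c=cap(n,n+'1.png')
    print(n,np.array(c['eye']).round(),c['fx'])
    for k in('red','blue'):
        for s,ce in blobs(c,k): print(k,s,ce,ray(c,*ce,80).round(1))
print(bot.get_obs())
E
```

```text
top [481.   6. 953.] 488.19678335863006Traceback (most recent call last):
  File "<stdin>", line 6, in <module>
  File "h.py", line 9, in ray
    e=np.array(c['eye']); return e+d*(z-e[2])/d[2]
                                              ~^^^
IndexError: invalid index to scalar variable.
```

View pics/top1.png

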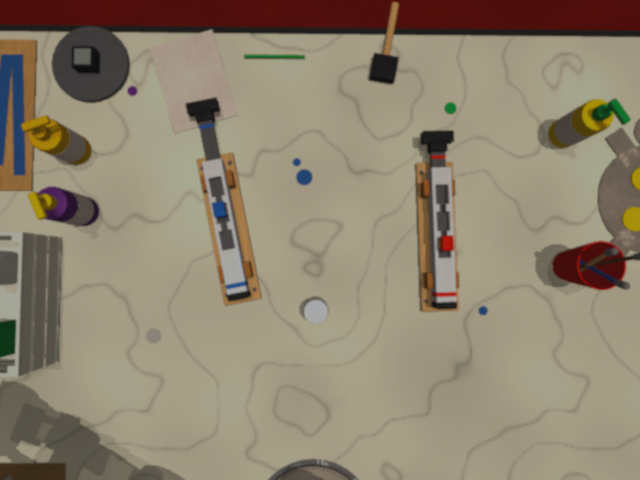

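The top view shows the red button at about (447,243). Its tube runs up the image, with dark holes at about (443,215) and (441,190), to the black clip at (437,140). The blue button is at (220,210). The camera's rotation isn't a matrix, so I'll check its format next.

```bash
python3 - <<'E'
from h import *
c=cap('top'); print(c['rotation'],c['eye'],c['cx'],c['cy'])
c=cap('wrist'); print(c['rotation'],c['eye'])
o=bot.get_obs(); print(o)
E
```

```text
[-3.0955565  -0.01192629 -1.56661971] [480.70041314   6.41661274 953.4053558 ] 316.8950770571271 245.78819116256813
[2.85841736e+00 1.29429623e-03 1.20353458e+00] [117.70816263 517.91728759 384.87773702]
{'time': 0.15, 'joint_positions': array([ 1.05798953e+00,  3.42558754e-01,  1.52475545e+00,  1.19252554e-05,
        1.27541636e+00, -1.46009912e-01]), 'dq': array([-0.00084041, -0.00079692, -0.0024363 ,  0.00134295, -0.00239432,
        0.00042303]), 'tau': array([ 1.68627303e-03, -4.31472516e+01, -2.44353032e+01,  7.17774779e-02,
        5.38004469e-02, -9.08810989e-05]), 'tool_pos': array([188.13005329, 489.85359241, 251.22134862]), 'tcp_rot': array([-3.14046851e+00, -1.76840528e-04,  2.77479219e+00]), 'contact_force': array([ 0.73872901, -0.31455437, -0.56113873]), 'moment': array([-0.00728683,  0.03593524, -0.02074759]), 'finger_force': 0.0, 'grip_width': 91.71743572061578}
```

```bash
sed -i "s/d=np.array(c\['rotation'\])@/d=Rotation.from_euler('xyz',c['rotation']).as_matrix()@/; 1a from scipy.spatial.transform import Rotation" h.py
python3 - <<'E'
from h import *
for n in('top','side'):
    c=cap(n,n+'2.png')
    print(n,np.array(c['eye']).round(),c['fx'])
    for k in('red','blue'):
        for s,ce in blobs(c,k):
            if s[4]<2000: print(k,s,ce,ray(c,*ce,82).round(1))
    if n=='top':
        p=c['pixels'][120:320,390:490]
        cv2.imwrite('pics/crop.png',cv2.resize(p[:,:,::-1],None,fx=3,fy=3,interpolation=cv2.INTER_CUBIC))
        g=cv2.cvtColor(c['pixels'],cv2.COLOR_RGB2HSV)
        # dark neutral pixels in tube area = holes
        m=(g[...,2]<110); m[:165]=0; m[300:]=0; m[:,:428]=0; m[:,456:]=0
        k,l,s,ce=cv2.connectedComponentsWithStats(m.astype(np.uint8))
        for i in range(1,k):
            if s[i,4]>15: print('dark',s[i],ce[i].round(1),ray(c,*ce[i],58).round(1))
E
```

```text
top [481.   6. 953.] 488.19678335863006
red [430, 155, 15, 4, 58] [437.2, 156.5] [ 683.5 -220.6   82. ]
red [440, 235, 14, 17, 191] [446.6, 242.9] [ 527.2 -236.4   82. ]
red [553, 241, 72, 49, 1712] [583.7, 264.8] [ 489. -483.   82.]
red [596, 260, 30, 20, 328] [614.1, 269.1] [ 481.5 -537.8   82. ]
red [432, 292, 24, 5, 73] [443.4, 294.0] [ 435.8 -229.9   82. ]
blue [0, 56, 24, 118, 1743] [12.1, 107.1] [767.8 545.   82. ]
blue [298, 171, 13, 13, 143] [303.9, 176.9] [644.8  20.1  82. ]
blue [213, 201, 13, 17, 164] [219.2, 209.3] [585.4 171.2  82. ]
blue [227, 282, 20, 6, 47] [236.4, 284.6] [451.2 138.9  82. ]
dark [428 165  17 135 737] [431.  236.6] [ 540.  -214.3   58. ]
dark [436 185  15  73 689] [442.4 217.4] [ 575.6 -235.7   58. ]
side [ 181. -589.  599.] 478.0064752770218
red [453, 281, 13, 16, 57] [460.1, 288.0] [ 654.2 -264.8   82. ]
red [374, 303, 23, 20, 286] [384.7, 312.8] [ 522.4 -245.4   82. ]
red [324, 339, 19, 34, 168] [335.1, 354.0] [ 420.3 -269.2   82. ]
red [466, 424, 49, 56, 1500] [485.8, 454.5] [ 488.1 -469.2   82. ]
red [510, 429, 38, 45, 797] [526.7, 450.4] [ 531.1 -489.8   82. ]
red [516, 457, 42, 23, 498] [542.1, 472.0] [ 525.7 -514.6   82. ]
blue [94, 69, 27, 25, 307] [106.0, 79.0] [391.  885.1  82. ]
blue [284, 96, 14, 8, 55] [289.3, 99.4] [780.6 496.6  82. ]
blue [284, 104, 26, 11, 118] [295.9, 108.0] [768.1 439.2  82. ]
blue [243, 108, 18, 10, 77] [251.2, 112.9] [653.8 469.   82. ]
blue [278, 170, 15, 11, 115] [284.6, 175.1] [581.1 160.9  82. ]
blue [225, 204, 14, 22, 68] [233.9, 213.4] [435.9  89.9  82. ]
blue [346, 227, 15, 8, 91] [353.1, 230.6] [595.2 -63.4  82. ]
blue [340, 426, 12, 12, 109] [345.4, 431.5] [ 370.1 -366.1   82. ]
blue [501, 450, 6, 30, 158] [503.4, 464.2] [ 496.4 -486.9   82. ]
```

View pics/crop.png

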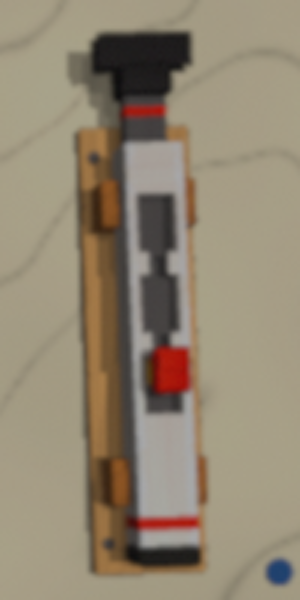

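View pics/side2.png

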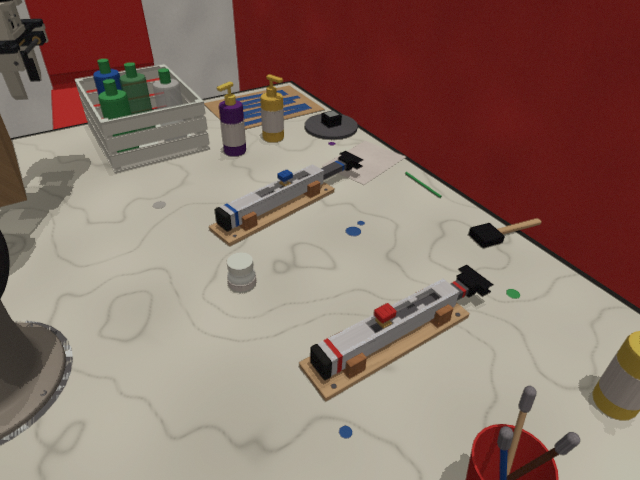

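The crop shows the third hole centred near (156,223) and the second near (160,303). The first ends at about row 412, and the red button is at (171,369). The side view shows the button up at (385,313), with nothing tall near the red riser.

```bash
python3 - <<'E'
from h import *
c=cap('top')
P=[ray(c,390+(u+.5)/3-.5,120+(v+.5)/3-.5,58) for u,v in((164,383),(160,303),(156,223))]
print(np.array(P).round(1))
d=P[2]-P[0]; yaw=np.arctan2(d[1],d[0]); print('yaw',yaw, np.linalg.norm(d))
s=[ray(c,390+u/3,120+v/3,58) for u,v in((155,141),(165,548))]  # tube ends mid
d2=s[0]-s[1]; print(np.array(s).round(1),'yaw2',np.arctan2(d2[1],d2[0]),np.linalg.norm(d2))
b=[ray(c,*p,82) for p in((437.2,156.5),(443.4,294.0))]
o=bot.get_obs(); R=Rotation.from_euler('xyz',o['tcp_rot']).as_matrix(); print(R.round(3))
s=cap('side')
# triangulate button with top blob and side blob
def rr(c,u,v):
    d=Rotation.from_euler('xyz',c['rotation']).as_matrix()@np.array([(u-c['cx'])/c['fx'],(v-c['cy'])/c['fy'],1.]); return np.array(c['eye']),d/np.linalg.norm(d)
e1,d1=rr(c,446.6,242.9); e2,d2=rr(s,384.7,310)
t=np.linalg.lstsq(np.c_[d1,-d2],e2-e1,rcond=None)[0]; print(e1+t[0]*d1,e2+t[1]*d2)
for z in(200,): 
    T=np.array([527.2,-236.4,z]); print('shift',(R.T@(T-o['tool_pos'])).round(1))
E
```

```text
[[ 520.3 -238.8   58. ]
 [ 569.5 -236.7   58. ]
 [ 619.  -234.6   58. ]]
yaw 0.04222163614791636 98.87331901708072
[[ 669.4 -235.    58. ]
 [ 418.8 -239.2   58. ]] yaw2 0.01681600785274905 250.69302440587288
[[-0.933  0.359 -0.   ]
 [ 0.359  0.933 -0.   ]
 [ 0.    -0.    -1.   ]]
[ 527.40650544 -237.59282883   77.64949226] [ 528.54992315 -238.32997043   77.91586111]
shift [-576.9 -556.5   51.7]
```

Emit:
play_rows([
  {"x": -0.03, "y": -0.029, "z": 0, "twist": 0},
  {"x": -0.065, "y": -0.063, "z": 0, "twist": 0},
  {"x": -0.1, "y": -0.097, "z": 0, "twist": 0},
  {"x": -0.135, "y": -0.131, "z": 0, "twist": 0},
  {"x": -0.17, "y": -0.165, "z": 0, "twist": 0},
  {"x": -0.205, "y": -0.198, "z": 0, "twist": 0},
  {"x": -0.24, "y": -0.232, "z": 0, "twist": 0},
  {"x": -0.275, "y": -0.265, "z": 0, "twist": 0},
], jaw=1)

```text
time: 1.15
tool_pos: [350.3, 142.3, 252.0]
tcp_rot: [3.141, 0.001, 2.775]
contact_force: [2.1, 0.5, 0.8]
grip_width: 32.2
finger_force: 0.0
```

Emit:
play_rows([
  {"x": -0.035, "y": -0.034, "z": 0.005, "twist": -3},
  {"x": -0.07, "y": -0.068, "z": 0.01, "twist": -6},
  {"x": -0.105, "y": -0.102, "z": 0.02, "twist": -9},
  {"x": -0.14, "y": -0.136, "z": 0.03, "twist": -12},
  {"x": -0.175, "y": -0.17, "z": 0.04, "twist": -15},
  {"x": -0.21, "y": -0.204, "z": 0.05, "twist": -18},
  {"x": -0.245, "y": -0.238, "z": 0.06, "twist": -21},
  {"x": -0.28, "y": -0.27, "z": 0.06, "twist": -22.5},
], jaw=1)

```text
time: 1.95
tool_pos: [514.3, -210.2, 190.2]
tcp_rot: [3.14, -0.002, -3.115]
contact_force: [1.7, 0.7, 0.2]
grip_width: 0.0
finger_force: 0.0
```

```bash
python3 - <<'E'
from h import *
c=cap('wrist'); c=cap('wrist'); c=cap('wrist','w1.png')
for s,ce in blobs(c,'red'): print(s,ce,ray(c,*ce,82).round(1))
o=bot.get_obs(); print(o['tool_pos'],o['tcp_rot'],o['contact_force'],c['eye'])
E
```

```text
[243, 102, 62, 14, 746] [273.5, 108.4] [ 434.7 -238.8   82. ]
[258, 238, 36, 45, 1523] [276.0, 260.1] [ 525.  -237.9   82. ]
[ 514.89808021 -210.739553    190.79102391] [ 3.14140937e+00 -3.72536625e-04 -3.11906449e+00] [ 0.43661948  0.88492067 -0.4644902 ] [ 440.45741151 -214.00931216  324.40105935]
```

View pics/w1.png

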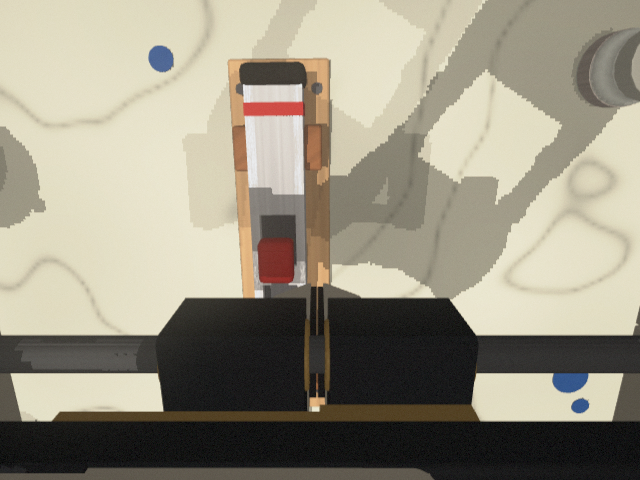

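The wrist view shows the button top centred at (276,260), which is about (525.5,-237.7). Nothing blocks it and the tube is nearly parallel to the tool x axis. I'll move over it and stop just above.

Emit:
play_rows([
  {"x": -0.005, "y": -0.013, "z": 0.01, "twist": 0},
  {"x": -0.0105, "y": -0.027, "z": 0.025, "twist": 0},
  {"x": -0.0105, "y": -0.027, "z": 0.04, "twist": 0},
  {"x": -0.0105, "y": -0.027, "z": 0.055, "twist": 0},
  {"x": -0.0105, "y": -0.027, "z": 0.068, "twist": 0},
  {"x": -0.0105, "y": -0.027, "z": 0.074, "twist": 0},
  {"x": -0.0105, "y": -0.027, "z": 0.077, "twist": 0},
  {"x": -0.0105, "y": -0.027, "z": 0.077, "twist": 0},
])

```text
time: 2.9
tool_pos: [525.7, -234.8, 114.7]
tcp_rot: [3.142, 0.0, -3.115]
contact_force: [0.5, 0.9, -0.6]
grip_width: 0.4
finger_force: 0.0
```

Emit:
play_rows([
  {"z": 0.003, "x": 0, "y": 0, "twist": 0},
  {"z": 0.006, "x": 0, "y": 0, "twist": 0},
  {"z": 0.008, "x": 0, "y": 0, "twist": 0},
  {"z": 0.01, "x": 0, "y": 0, "twist": 0},
  {"z": 0.012, "x": 0, "y": 0, "twist": 0},
  {"z": 0.013, "x": 0, "y": 0, "twist": 0},
  {"z": 0.013, "x": 0, "y": 0, "twist": 0},
  {"z": 0.013, "x": 0, "y": 0, "twist": 0},
])

```text
time: 3.7
tool_pos: [525.8, -235.1, 101.9]
tcp_rot: [-3.141, 0.0, -3.116]
contact_force: [0.6, 0.7, 3.6]
grip_width: 0.3
finger_force: 1.9
```

Emit:
play_rows([
  {"z": 0.001, "x": 0, "y": 0, "twist": 0},
  {"z": 0.002, "x": 0, "y": 0, "twist": 0},
  {"z": 0.003, "x": 0, "y": 0, "twist": 0},
  {"z": 0.0035, "x": 0, "y": 0, "twist": 0},
  {"z": 0.004, "x": 0, "y": 0, "twist": 0},
  {"z": 0.004, "x": 0, "y": 0, "twist": 0},
  {"z": 0.004, "x": 0, "y": 0, "twist": 0},
  {"z": 0.004, "x": 0, "y": 0, "twist": 0},
])

```text
time: 4.5
tool_pos: [526.4, -235.2, 99.1]
tcp_rot: [-3.141, 0.002, -3.116]
contact_force: [-0.8, 1.3, 13.3]
grip_width: 0.5
finger_force: 6.4
```

Emit:
play_rows([
  {"x": -0.002, "z": 0, "y": 0, "twist": 0},
  {"x": -0.005, "z": 0, "y": 0, "twist": 0},
  {"x": -0.008, "z": 0, "y": 0, "twist": 0},
  {"x": -0.011, "z": 0, "y": 0, "twist": 0},
  {"x": -0.014, "z": 0, "y": 0, "twist": 0},
  {"x": -0.017, "z": 0, "y": 0, "twist": 0},
  {"x": -0.02, "z": 0, "y": 0, "twist": 0},
  {"x": -0.022, "z": 0, "y": 0, "twist": 0},
])

```text
time: 5.3
tool_pos: [548.5, -234.5, 99.1]
tcp_rot: [-3.141, 0.002, -3.116]
contact_force: [-1.8, 2.3, 12.2]
grip_width: 0.4
finger_force: 6.4
```

```bash
python3 - <<'E'
from h import *
for n in ('top','side'):
    c=cap(n,n+'3.png')
    for s,ce in blobs(c,'red'):
        if s[4]<450: print(n,s,ce,ray(c,*ce,74).round(1))
E
```

```text
top [430, 143, 15, 5, 59] [436.7, 144.6] [ 707.3 -221.9   74. ]
top [594, 260, 32, 20, 351] [613.7, 268.7] [ 482.2 -542.1   74. ]
side [385, 306, 23, 14, 184] [396.0, 312.4] [ 542.5 -248.    74. ]
side [324, 339, 19, 34, 161] [335.3, 354.2] [ 424.  -264.7   74. ]
```

The inner-tube stripe moved 11.9 px, about 22 mm, so the button isn't slipping. About 20.5 mm remains.

Emit:
play_rows([
  {"x": -0.002, "z": 0, "y": 0, "twist": 0},
  {"x": -0.005, "z": 0, "y": 0, "twist": 0},
  {"x": -0.008, "z": 0, "y": 0, "twist": 0},
  {"x": -0.011, "z": 0, "y": 0, "twist": 0},
  {"x": -0.014, "z": 0, "y": 0, "twist": 0},
  {"x": -0.017, "z": 0, "y": 0, "twist": 0},
  {"x": -0.0205, "z": 0, "y": 0, "twist": 0},
  {"x": -0.0205, "z": 0, "y": 0, "twist": 0},
])

```text
time: 6.2
tool_pos: [569.3, -233.8, 99.1]
tcp_rot: [-3.141, 0.003, -3.115]
contact_force: [-0.6, 2.2, 12.1]
grip_width: 0.7
finger_force: 5.9
```

```bash
python3 - <<'E'
from h import *
for n in ('top','side'):
    c=cap(n)
    for s,ce in blobs(c,'red'):
        if s[4]<450: print(n,s,ce,ray(c,*ce,50).round(1))
    if n=='side':
        cv2.imwrite('pics/side4.png',cv2.resize(c['pixels'][250:400,300:500,::-1],None,fx=4,fy=4,interpolation=cv2.INTER_CUBIC))
E
```

```text
top [429, 132, 15, 5, 59] [436.2, 133.6] [ 734.3 -227.4   50. ]
top [594, 260, 32, 20, 354] [613.6, 268.7] [ 482.3 -556.9   50. ]
side [396, 301, 22, 14, 180] [406.2, 307.1] [ 579.9 -232.    50. ]
side [324, 339, 19, 34, 163] [335.2, 354.0] [ 435.2 -249.5   50. ]
```

View pics/side4.png

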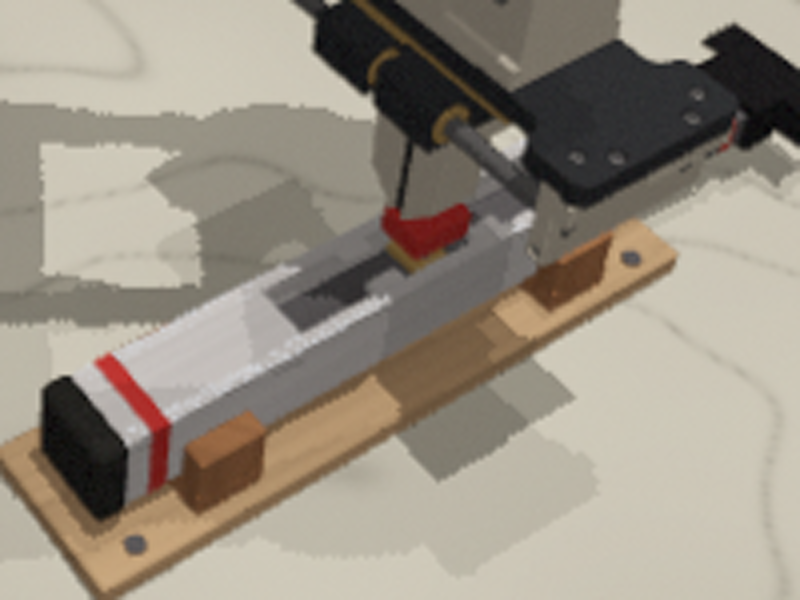

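The side crop shows the pressed button under the fingers at about (425,230), past the bridge after the first hole. The stripe has moved about 42.4 mm in all, so I'll lift straight up.

Emit:
play_rows([
  {"x": 0, "y": 0, "z": -0.002, "twist": 0},
  {"x": 0, "y": 0, "z": -0.005, "twist": 0},
  {"x": 0, "y": 0, "z": -0.009, "twist": 0},
  {"x": 0, "y": 0, "z": -0.015, "twist": 0},
  {"x": 0, "y": 0, "z": -0.03, "twist": 0},
  {"x": 0, "y": 0, "z": -0.06, "twist": 0},
  {"x": 0, "y": 0, "z": -0.095, "twist": 0},
  {"x": 0, "y": 0, "z": -0.13, "twist": 0},
])

```text
time: 7.1
tool_pos: [567.4, -233.9, 228.3]
tcp_rot: [3.141, -0.002, -3.116]
contact_force: [0.9, -0.5, -0.8]
grip_width: 0.3
finger_force: 0.0
```

Emit:
play_rows([
  {"x": 0.02, "y": 0.02, "z": 0, "twist": 0},
  {"x": 0.04, "y": 0.05, "z": 0, "twist": 0},
  {"x": 0.06, "y": 0.08, "z": 0, "twist": 0},
  {"x": 0.08, "y": 0.11, "z": 0, "twist": 0},
  {"x": 0.1, "y": 0.14, "z": 0, "twist": 0},
  {"x": 0.12, "y": 0.17, "z": 0, "twist": 0},
  {"x": 0.13, "y": 0.2, "z": 0, "twist": 0},
  {"x": 0.13, "y": 0.2, "z": 0, "twist": 0},
])

```text
time: 7.9
tool_pos: [430.9, -34.9, 227.7]
tcp_rot: [3.141, -0.002, -3.113]
contact_force: [1.1, -0.6, 0.1]
grip_width: 0.4
finger_force: 0.0
```

```bash
python3 - <<'E'
from h import *
ims=[]
for n in ('top','side'):
    c=cap(n)
    for k in ('red','blue'):
      for s,ce in blobs(c,k):
        if s[4]<450: print(n,k,s,ce,ray(c,*ce,82).round(1))
    a=c['pixels'][120:320,390:490] if n=='top' else c['pixels'][250:400,300:500]
    ims.append(cv2.resize(a[:,:,::-1],(250,500) if n=='top' else (533,500-100),interpolation=cv2.INTER_CUBIC))
ims[1]=cv2.copyMakeBorder(ims[1],0,100,0,0,cv2.BORDER_CONSTANT)
cv2.imwrite('pics/end.png',np.hstack(ims))
E
```

```text
top red [429, 133, 15, 4, 56] [436.2, 134.5] [ 723.7 -219.1   82. ]
top red [439, 211, 14, 17, 196] [445.5, 219.3] [ 569.6 -234.7   82. ]
top red [595, 260, 31, 20, 337] [613.9, 269.0] [ 481.7 -537.5   82. ]
top red [436, 293, 20, 3, 60] [445.5, 294.0] [ 435.9 -233.7   82. ]
top blue [298, 171, 13, 13, 142] [304.0, 176.9] [644.8  19.9  82. ]
top blue [213, 201, 13, 17, 165] [219.3, 209.3] [585.4 171.1  82. ]
top blue [227, 282, 20, 6, 47] [236.4, 284.6] [451.2 138.9  82. ]
side red [470, 272, 14, 15, 53] [477.3, 278.2] [ 693.6 -262.9   82. ]
side red [396, 292, 22, 19, 271] [406.5, 301.2] [ 564.8 -243.9   82. ]
side red [324, 339, 19, 34, 164] [335.2, 354.0] [ 420.4 -269.3   82. ]
side blue [94, 69, 27, 25, 309] [106.0, 79.1] [390.8 884.3  82. ]
side blue [289, 104, 21, 9, 95] [298.4, 107.5] [775.4 438.7  82. ]
side blue [225, 204, 14, 22, 66] [233.8, 213.4] [435.7  90.   82. ]
side blue [346, 227, 15, 8, 91] [353.1, 230.6] [595.2 -63.4  82. ]
side blue [340, 426, 12, 12, 109] [345.4, 431.5] [ 370.1 -366.1   82. ]
side blue [501, 450, 6, 30, 165] [503.3, 464.2] [ 496.3 -486.8   82. ]
```

View pics/end.png

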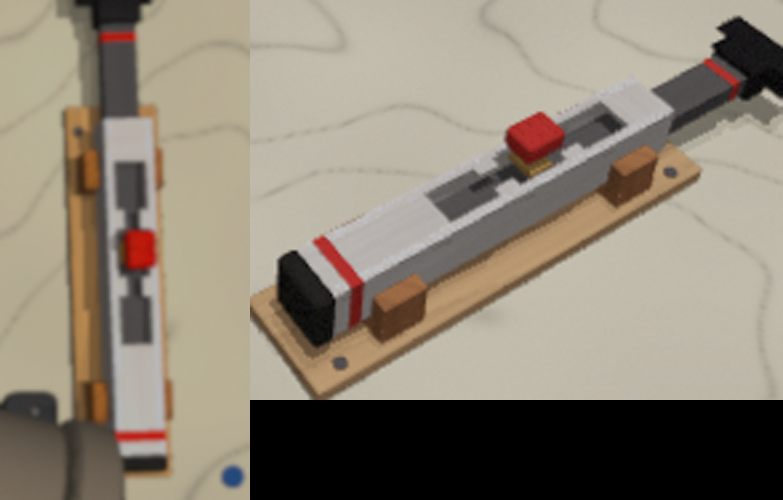

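The views show the button standing in the middle hole at top-view pixel (445.5,219.3), with the blue button unmoved. I'll check the red button's height by triangulation, then hand in.

```bash
python3 - <<'E'
from h import *
c=cap('top');s=cap('side')
def rr(c,u,v):
    d=Rotation.from_euler('xyz',c['rotation']).as_matrix()@np.array([(u-c['cx'])/c['fx'],(v-c['cy'])/c['fy'],1.]); return np.array(c['eye']),d/np.linalg.norm(d)
def tri(a,b):
    e1,d1=rr(c,*a); e2,d2=rr(s,*b); t=np.linalg.lstsq(np.c_[d1,-d2],e2-e1,rcond=None)[0]; return (e1+t[0]*d1+e2+t[1]*d2)/2
z0=tri((446.6,242.9),(384.7,312.8)); z1=tri((445.5,219.3),(406.5,301.2)); print(z0,z1)
if z1[2]>z0[2]-3: print(bot.close_job())
E
```

```text
[ 528.02135096 -239.16836412   72.90297806] [ 571.00256601 -237.58059257   72.90719493]
the job is handed in; nothing more can be done
None
```

The red riser is one hole longer: its button has popped up in the middle hole at the same height as before, the blue riser is untouched, and the job is handed in.

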